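Find the lid that locks onto the glaze jar

ROBOT

A 7-joint arm with a two-finger parallel gripper is mounted at the origin on the work surface. World frame = base frame: x ahead of the robot, y to its left, z up, the work surface at z = 0. Lengths are in m, angles in rad, forces in N, time in s.
With the tool pointing down it reaches from about 0.4 to 0.85 m from the base axis. Payload 4.5 kg.
Tool frame: the origin (TCP) lies at the very end of the fingers, on their centre line; the grasp point (between the pads) lies 19 mm behind it; z points along the fingers, y is the line along which they close (so a half turn about z gives the same grasp; the last joint's range is limited). The gripper opens to 85 mm and grips with 20 to 120 N. Pads are 22 mm wide; open, the fingers measure 114 mm over their backs; the gripper's body (76 mm by 85 mm) begins 54 mm behind the grasp point. The pads swing forward as they close: fully open they stand 13 mm farther back than shut.
Start: joints at [-1.168, 0.689, -0.195, 1.565, 0.157, 0.902, -0.215], TCP at [0.225, 0.583, 0.203] pointing down, gripper open.
Joint ranges: [-3.01, 3.01], [-0.46, 2.08], [-1.47, 1.51], [0.13, 2.56], [-1, 4.14], [0.04, 2.09], [-2.66, 2.66]. Speed limits (rad/s): [2.57, 2.57, 3.14, 3.14, 3.14, 3.14, 3.14].

INTERFACE

Orientations are given as a 3x3 rotation matrix whose columns are the frame's x, y, z axes.
In Python, from cell import ctrl gives the robot as it stands.
- The arm moves only by the tool arm_command, never from a script. Its arguments are lists of equal length, an entry for each row: "xyz": the shift along the tool's x, y, z as a fraction of full scale, a list of three; "delta_rot": the turn, a rotation vector about the tool's x, y, z as a fraction of full scale, a list of three; "grip": the finger opening in mm, from 0 to 85.4. A call has 1 to 8 rows; each row is the pose to reach, as a shift and turn from the pose commanded when the call began, along the tool's axes at that moment, turning the shorter way round; what a row does not reach only later rows make up. Full scale, the value 1, is 0.2 m for a shift and pi rad for a turn. A row lasts 1/10 s, in which the tool goes at most 50 mm and 8.59 degrees, less where a joint would pass 70% of its speed; a pose out of reach is approached as far as the arm can. A call with a number of a shift or a turn outside -1 to 1 is refused whole. A call with a gripper value outside its range is refused whole. The fingers move at their own pace and stop on an object; "force" is the grip in N (left out, the last holds). Time passes only in rows, so rows that repeat a pose let the fingers close. It gives the time, the measured TCP pose, the force, the opening and the grip force at its end, in the units of the state.
- ctrl.sense(): the state, without advancing time (a new reading comes with each control period).
- ctrl.capture(name): name is "scene" or "top"; returns the picture (384x512x3 uint8, blue, green, red); there is no depth.
- ctrl.get_calibration(name): a dict with "K" (3x3 intrinsics, pixels), "D" ([k1, k2, p1, p2, k3] as OpenCV has them; the pictures are not rectified), "xyz" and "orientation" of the camera in the world. Camera axes: x right, y down, z forward; pixel columns grow to the right and rows downward; lengths in m; the calibration is good to about 2 mm. A picture is of the moment at which its call begins. get_calibration takes no time and is no camera call.
- ctrl.sign_off(): hands the job in; it is judged then, once.
The state is a dict: "time_s": time; "joint_positions": joint angles; "qvel": joint speeds; "joint_efforts": joint torques, N m; "position": TCP position; "ee_rot": TCP orientation; "force": force on the tool from outside, world axes, zero at the start; "moment": the same for the moment, N m; "finger_gap": opening from 0.0 (shut) to 1.0 (fully open); "finger_force": force on a finger pad.
Only numpy, scipy, OpenCV 4.12 (cv2) and the standard library are available. Lean on these libraries where they do the work, as an engineer would, in place of code of your own. Each camera call takes 0.05 s, during which the arm holds its last target. There are 200 camera calls.

TASK

Three loose lids lie on the glazing tray and only one of them matches the open glaze jar. Find it, lower its two lugs through the two slots in the jar's mouth until its plate rests flat on the rim, turn it clockwise (seen from above) until it comes up against its stop, and let go.

Things in the scene. Friction and masses are not known exactly. Their poses are not given: they have to be found in the camera images.
- jar: Fixed upright white plastic jar, 100 wide, rim 80 above its origin (centre of underside; sizes in mm). Mouth: 52 hole in a 6 thick flange, plus two opposite slots along its x axis, 30 wide, reaching 45 from the centre (outside ribs mark them); hollow below. Lid x along jar x (either way, play 8 mm, 10 deg) lets the lugs in; they run freely under the flange, stop 70 deg clockwise, blocked 25 deg anticlockwise.
- lid_middle: The lid that fits: white plastic, upright, plate 100 mm wide like the jar. Origin: centre of underside. Heights in mm: lug bar along x (74 long, 12 wide) 0-6; hub (36 wide) 0-16; plate 16-22; grip bar along x (56 long, 12 wide) 22-48. Same after a half turn. About 120 g. Locked home: origin 64 mm above the jar's origin, plate on the rim, x axis about 70 deg clockwise of the slots.
- lid_narrow: Lid like lid_middle (same heights, hub and grip bar, origin and axes) but plate 72 mm wide, lug bar 48 mm long, 70 g. Too small: it covers the mouth but its lugs never catch.
- lid_broad: Lid like lid_middle (same heights, hub and grip bar, origin and axes) but plate 124 mm wide, lug bar 104 mm long, 160 g. Too big: its lugs do not go into the slots.
Things that resemble listed ones, but are neither listed nor needed, are in the scene too. Leave any green look-alike of the lid_middle alone.

How it is judged:
By the outcome, as a careful person would: the job done as asked, in the order asked, and still so for the second after the job is handed in, with the robot touching nothing.
It also fails if it takes over 40 s, if anything falls off the work surface, if the arm or the gripper's body presses on something with over 40 N, if the wrist force passes 120 N, or if a joint passes its speed limit or range.

## Working session

There is one attempt and no reset: what is moved stays moved. The work goes in short steps, Python scripts to look and compute and a tool call to move; the robot and the scene stay as the last step left them, time stands still between calls to the robot, and variables do not carry over. Pictures are saved under pics/ and viewed, at most 10 in all, crops included, and the job is handed in when it is done.

Besides the shell and the picture viewer there is one more tool, called after "Call:" as name(argument=value, ...), one argument or row to a line, values as JSON. arm_command: Moves the arm, as the interface text tells. Shift numbers are shares of 0.2 m and turn numbers shares of pi rad, none past 1 either way. Its arguments: {"type":"object","properties":{"xyz":{"type":"array","items":{"type":"array","items":{"type":"number"}}},"delta_rot":{"type":"array","items":{"type":"array","items":{"type":"number"}}},"grip":{"type":"array","items":{"type":"number"}},"force":{"type":"number"}},"required":["xyz","delta_rot","grip"]}

```bash
mkdir -p pics
python3 - <<'E'
from cell import ctrl
import cv2
for n in("scene","top"):
    cv2.imwrite(f"pics/{n}0.png",ctrl.capture(n)); c=ctrl.get_calibration(n); print(n,c)
s=ctrl.sense();print(s)
E
```

```text
scene {'K': array([[369.43688835,   0.        , 255.73133238],
       [  0.        , 369.43688835, 191.64368963],
       [  0.        ,   0.        ,   1.        ]]), 'D': array([0.00926229, 0.        , 0.        , 0.        , 0.        ]), 'xyz': array([1.05799567, 0.08157928, 0.92494806]), 'orientation': array([[-0.16637369,  0.81629706, -0.55315361],
       [ 0.98589681,  0.12741498, -0.10850299],
       [-0.01809062, -0.56340442, -0.82598317]])}
top {'K': array([[362.71439276,   0.        , 255.75076181],
       [  0.        , 362.71439276, 192.63409968],
       [  0.        ,   0.        ,   1.        ]]), 'D': array([-0.07823053,  0.        ,  0.        ,  0.        ,  0.        ]), 'xyz': array([ 0.31386656, -0.00436853,  0.93889957]), 'orientation': array([[ 0.01290741, -0.98453189,  0.17472936],
       [-0.99985809, -0.01460002, -0.00840506],
       [ 0.0108261 , -0.17459607, -0.98458063]])}
{'time_s': 0.1, 'joint_positions': array([-1.16820844,  0.6899508 , -0.19452884,  1.56627685,  0.15731218,
        0.90253564, -0.21507603]), 'qvel': array([ 5.62644029e-04, -3.45942865e-03,  6.26909519e-04, -3.26990860e-03,
       -3.58374580e-06,  2.53251848e-03,  7.59650547e-04]), 'joint_efforts': array([-2.90294622e-03, -5.40602124e+01, -1.27143793e+00, -1.58986813e+01,
        9.31150425e-03,  4.33702895e-03, -2.38996176e-05]), 'position': array([0.22510885, 0.58233558, 0.2022231 ]), 'ee_rot': array([[-9.32807955e-01,  3.60373494e-01, -5.12635871e-04],
       [ 3.60373834e-01,  9.32806414e-01, -1.70135746e-03],
       [-1.34934106e-04, -1.77178033e-03, -9.99998421e-01]]), 'force': array([-0.06536344, -0.04718807,  0.49659117]), 'moment': array([0.03809121, 0.03300763, 0.00747303]), 'finger_force': 0.0, 'finger_gap': 1.0003606077816976}
```

View pics/top0.png

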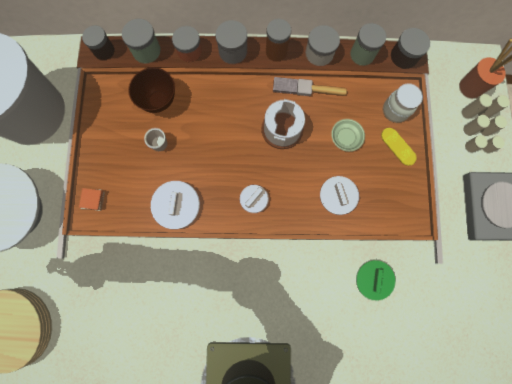

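View pics/scene0.png

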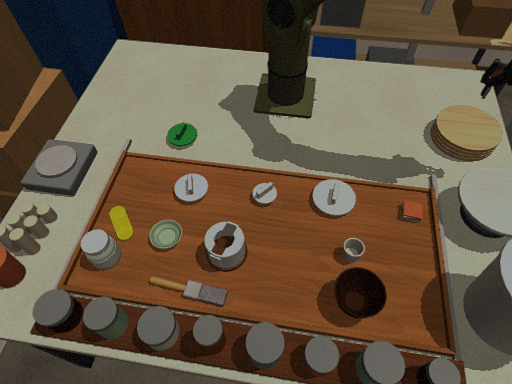

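The top view shows the broad lid at (175,205), the narrow one at (254,199), the middle one at (339,195) and the jar at (284,122). There is a green decoy at (376,280). In the scene view the middle lid is at (191,188) and the jar at (226,245).

```bash
cat > h.py <<'E'
import cv2,numpy as np
from cell import ctrl
def ray(n,px):
    c=ctrl.get_calibration(n)
    u=cv2.undistortPoints(np.array(px,float).reshape(-1,1,2),c["K"],c["D"]).reshape(-1,2)
    d=np.c_[u,np.ones(len(u))]@np.array(c["orientation"]).T
    return np.array(c["xyz"]),d
def plane(n,px,z):
    o,d=ray(n,px); return o+d*((z-o[2])/d[:,2])[:,None]
def tri(p1,p2):
    o1,d1=ray("top",[p1]);o2,d2=ray("scene",[p2]);d1,d2=d1[0],d2[0]
    t=np.linalg.lstsq(np.c_[d1,-d2],o2-o1,rcond=None)[0]
    a,b=o1+t[0]*d1,o2+t[1]*d2
    return (a+b)/2,np.linalg.norm(a-b)
def white(img,c,r=45):
    hsv=cv2.cvtColor(img,cv2.COLOR_BGR2HSV)
    m=((hsv[...,1]<70)&(hsv[...,2]>95)).astype(np.uint8)
    cs,_=cv2.findContours(m,cv2.RETR_EXTERNAL,cv2.CHAIN_APPROX_NONE)
    cs=[k for k in cs if 100<cv2.contourArea(k)<6000]
    return min(cs,key=lambda k:np.hypot(*(np.array(cv2.minEnclosingCircle(k)[0])-c)))
E
python3 - <<'E'
from h import *
T=cv2.imread("pics/top0.png");S=cv2.imread("pics/scene0.png")
for nm,a,b in(("mid",(339,195),(191,188)),("nar",(254,199),(264,194)),("broad",(175,205),(334,198)),("jar",(284,122),(226,245))):
    ka,kb=white(T,a),white(S,b)
    ea,eb=cv2.fitEllipse(cv2.convexHull(ka)),cv2.fitEllipse(cv2.convexHull(kb))
    print(nm,np.round(ea,1) if 0 else ea,eb,tri(ea[0],eb[0]))
def crop(I,c,r=40): return cv2.resize(I[c[1]-r:c[1]+r,c[0]-r:c[0]+r],(390,390) if 0 else (300,300),interpolation=cv2.INTER_CUBIC)
cv2.imwrite("pics/crops.png",np.vstack([np.hstack([crop(T,(339,195),30),crop(T,(284,122),30)]),np.hstack([crop(S,(191,188),30),crop(S,(226,245),30)])]))
E
```

```text
Traceback (most recent call last):
  File "h.py", line 20, in white
    return min(cs,key=lambda k:np.hypot(*(np.array(cv2.minEnclosingCircle(k)[0])-c)))
ValueError: min() iterable argument is empty
```

```bash
sed -i 's/RETR_EXTERNAL/RETR_CCOMP/' h.py
python3 - <<'E'
from h import *
T=cv2.imread("pics/top0.png");S=cv2.imread("pics/scene0.png")
for nm,a,b in(("mid",(339,195),(191,188)),("nar",(254,199),(264,194)),("broad",(175,205),(334,198)),("jar",(284,122),(226,245))):
    try:
        ka,kb=white(T,a),white(S,b)
        ea,eb=cv2.fitEllipse(cv2.convexHull(ka)),cv2.fitEllipse(cv2.convexHull(kb))
        print(nm,ea,eb,tri(ea[0],eb[0]))
    except Exception as e: print(nm,e)
def crop(I,c,r=30): return cv2.resize(I[c[1]-r:c[1]+r,c[0]-r:c[0]+r],(300,300),interpolation=cv2.INTER_CUBIC)
cv2.imwrite("pics/crops.png",np.vstack([np.hstack([crop(T,(339,195)),crop(T,(284,122))]),np.hstack([crop(S,(191,188)),crop(S,(226,245))])]))
E
```

```text
mid ((339.0265197753906, 195.0120086669922), (38.021385192871094, 39.672210693359375), 126.58940124511719) ((190.6932830810547, 186.97616577148438), (27.01735496520996, 34.1692008972168), 77.49200439453125) (array([ 0.4723811 , -0.22726155,  0.03058794]), np.float64(0.004088514351635692))
nar ((253.66351318359375, 198.48660278320312), (28.02557945251465, 28.95128059387207), 86.41063690185547) ((264.4971923828125, 192.3605499267578), (21.341266632080078, 24.851757049560547), 77.56288146972656) (array([ 0.45957376, -0.00841354,  0.03374961]), np.float64(0.0028181627267385412))
broad ((174.7152099609375, 204.59303283691406), (48.265220642089844, 49.8165283203125), 57.12638854980469) ((333.8115539550781, 196.819580078125), (35.1605224609375, 43.881771087646484), 104.14059448242188) (array([0.44144235, 0.19142358, 0.03011433]), np.float64(0.0027121120476205594))
jar ((283.44927978515625, 121.8622817993164), (40.822265625, 46.98591613769531), 16.8232479095459) ((223.54786682128906, 239.82395935058594), (36.46601867675781, 41.14085388183594), 59.245914459228516) (array([ 0.64924865, -0.08268829,  0.07633433]), np.float64(0.007405928436635367))
```

View pics/crops.png

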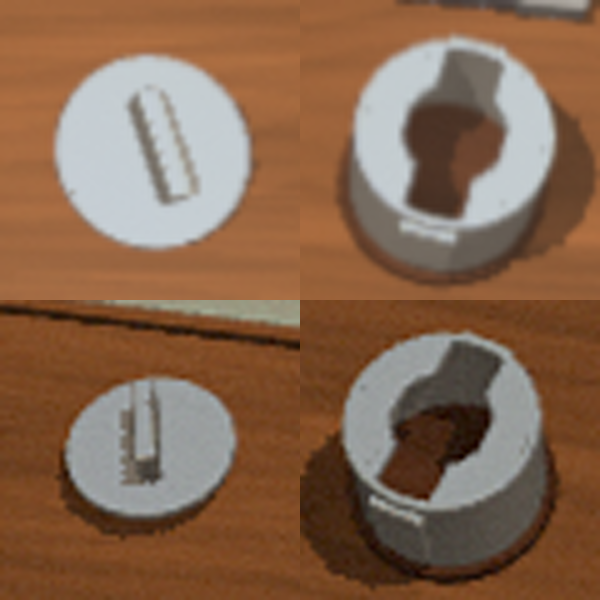

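Crops: the middle lid's bar runs from (149,90) to (181,198) in the top view. The jar's slot ends are at (476,54) and (434,211) in the top view, and (481,349) and (405,494) in the scene view.

Run:
```python
from h import *
f=lambda X,Y,o:(o[0]+(X%300+.5)/5-.5,o[1]+(Y%300+.5)/5-.5)
JT=(254,92);JS=(196,215);LT=(309,165)
a=f(476.5,54.5,JT);b=f(434.5,211,JT);c=f(481.5,349,JS);d=f(405,494,JS)
p,e=tri(a,c);q,g=tri(b,d);print("slot ends",p,e,q,g,(p+q)/2)
ct=f(455,134,JT);cs=f(442,419.5,JS);print("rim",tri(ct,cs))
for n,A,B,C in(("top",a,b,ct),("scene",c,d,cs)):
    P=plane(n,[A,B,C],.09); v=P[0]-P[1];print(n,P[2],np.linalg.norm(v),np.degrees(np.arctan2(v[1],v[0])),(P[0]+P[1])/2)
for s in(((163,90),(198,190)),((130,103),(162,203))):
    P=plane("top",[f(*s[0],LT),f(*s[1],LT)],.058);v=P[0]-P[1];print(np.degrees(np.arctan2(v[1],v[0])),P.mean(0))
print("lid",plane("top",[(339.03,195.01)],.032),plane("scene",[(190.7,187)],.029))
```

```text
slot ends [ 0.65498336 -0.06969943  0.17477361] 0.026437185104802623 [ 0.65041038 -0.09552575 -0.00847955] 0.03515036217515786 [ 0.65269687 -0.08261259  0.08314703]
rim (array([ 0.65243996, -0.08196029,  0.09054487]), np.float64(0.002618890434888003))
top [ 0.65242948 -0.0807055   0.09      ] 0.085460590279609 -14.336313139846553 [ 0.65352738 -0.081071    0.09      ]
scene [ 0.65224522 -0.08339093  0.09      ] 0.08819519163645934 166.39332394644399 [ 0.65219814 -0.08227308  0.09      ]
17.75037334108969 [ 0.4736719  -0.23291373  0.058     ]
16.354188976330658 [ 0.46686331 -0.21540347  0.058     ]
lid [[ 0.47180246 -0.22483954  0.032     ]] [[ 0.47132909 -0.22991327  0.029     ]]
```

```bash
cat >> h.py <<'E'
from scipy.spatial.transform import Rotation as Ro
def go(p,ya,show=True):
    s=ctrl.sense();R=np.array(s["ee_rot"]);a=np.radians(ya)
    y=np.array([np.cos(a),np.sin(a),0]);z=np.array([0,0,-1.]);Rt=np.c_[np.cross(y,z),y,z]
    d=R.T@(np.array(p)-s["position"])/.2; r=Ro.from_matrix(R.T@Rt).as_rotvec()/np.pi
    if show:
        print("t",s["time_s"],"pos",np.round(s["position"],4),"yaw",np.round(np.degrees(np.arctan2(R[1,1],R[0,1])),1),"F",np.round(s["force"],1),"M",np.round(s["moment"],2),"gap",round(s["finger_gap"]*85.4,1),"ff",round(s["finger_force"],1),"q",np.round(s["joint_positions"],2))
    print("xyz",np.round(d,3),"rot",np.round(r,3))
E
python3 -c "
from h import *
go((.36,.42,.22),40)"
```

```text
t 0.1 pos [0.2251 0.5823 0.2022] yaw 68.9 F [-0.1 -0.   0.5] M [0.04 0.03 0.01] gap 85.4 ff 0.0 q [-1.17  0.69 -0.19  1.57  0.16  0.9  -0.22]
xyz [-0.922 -0.514 -0.088] rot [-0.001  0.     0.16 ]
```

Call:
arm_command(
  xyz=[
    [-0.92,-0.51,-0.09],
    [-0.92,-0.51,-0.09],
    [-0.92,-0.51,-0.09],
    [-0.92,-0.51,-0.09],
    [-0.92,-0.51,-0.09],
  ],
  delta_rot=[
    [0,0,0.16],
    [0,0,0.16],
    [0,0,0.16],
    [0,0,0.16],
    [0,0,0.16],
  ],
  grip=[85,85,85,85,85],
)

```text
time_s: 0.6
position: [0.3655, 0.4148, 0.2212]
ee_rot: [[-0.635, 0.772, 0.003], [0.772, 0.635, -0.005], [-0.006, -0.001, -1.0]]
force: [0.6, 0.3, -1.0]
finger_gap: 0.994
finger_force: 0.0
```

```bash
python3 -c "
from h import *
go((.45,.21,.22),0)"
```

```text
t 0.6 pos [0.3655 0.4148 0.2212] yaw 39.4 F [ 0.6  0.3 -1. ] M [0.01 0.01 0.06] gap 84.9 ff 0.0 q [-0.89  0.57 -0.07  1.77  0.06  0.81 -0.3 ]
xyz [-1.059 -0.324  0.012] rot [0.    0.002 0.219]
```

Call:
arm_command(
  xyz=[
    [-1,-0.31,0],
    [-1,-0.31,0],
    [-1,-0.31,0],
    [-1,-0.31,0],
    [-1,-0.31,0],
    [-1,-0.31,0],
  ],
  delta_rot=[
    [0,0,0.22],
    [0,0,0.22],
    [0,0,0.22],
    [0,0,0.22],
    [0,0,0.22],
    [0,0,0.22],
  ],
  grip=[85,85,85,85,85,85],
)

```text
time_s: 1.2
position: [0.4422, 0.2262, 0.2209]
ee_rot: [[-0.004, 1.0, 0.0], [1.0, 0.004, -0.001], [-0.001, 0.0, -1.0]]
force: [-0.4, 0.8, -0.3]
finger_gap: 0.999
finger_force: 0.0
```

```bash
python3 -c "
from h import *
go((.47,.02,.22),-35)"
```

```text
t 1.2 pos [0.4422 0.2262 0.2209] yaw 0.2 F [-0.4  0.8 -0.3] M [ 0.04 -0.   -0.01] gap 85.3 ff 0.0 q [-0.64  0.5   0.11  1.93 -0.08  0.72 -0.48]
xyz [-1.032  0.136  0.006] rot [0.    0.    0.196]
```

Call:
arm_command(
  xyz=[
    [-1,0.14,0],
    [-1,0.14,0],
    [-1,0.14,0],
    [-1,0.14,0],
    [-1,0.14,0],
    [-1,0.14,0],
  ],
  delta_rot=[
    [0,0,0.2],
    [0,0,0.2],
    [0,0,0.2],
    [0,0,0.2],
    [0,0,0.2],
    [0,0,0.2],
  ],
  grip=[85,85,85,85,85,85],
)

```text
time_s: 1.8
position: [0.4712, 0.0296, 0.2208]
ee_rot: [[0.579, 0.815, -0.0], [0.815, -0.579, 0.001], [0.0, -0.001, -1.0]]
force: [-0.2, 0.5, 0.7]
finger_gap: 0.993
finger_force: 0.0
```

```bash
python3 -c "
from h import *
go((.47,-.12,.2),-73)"
```

```text
t 1.8 pos [0.4712 0.0296 0.2208] yaw -35.4 F [-0.2  0.5  0.7] M [ 0.08 -0.01 -0.04] gap 84.8 ff 0.0 q [-0.34  0.48  0.28  2.   -0.2   0.68 -0.56]
xyz [-0.613  0.428  0.103] rot [-0.    -0.     0.209]
```

Call:
arm_command(
  xyz=[
    [-0.61,0.43,0.1],
    [-0.61,0.43,0.1],
    [-0.61,0.43,0.1],
    [-0.61,0.43,0.1],
    [-0.61,0.43,0.1],
    [-0.61,0.43,0.1],
    [-0.61,0.43,0.1],
  ],
  delta_rot=[
    [0,0,0.21],
    [0,0,0.21],
    [0,0,0.21],
    [0,0,0.21],
    [0,0,0.21],
    [0,0,0.21],
    [0,0,0.21],
  ],
  grip=[45,45,45,45,45,45,45],
)

```text
time_s: 2.5
position: [0.4708, -0.1178, 0.2006]
ee_rot: [[0.956, 0.294, -0.0], [0.294, -0.956, 0.001], [0.0, -0.002, -1.0]]
force: [0.1, 0.6, -0.4]
finger_gap: 0.526
finger_force: 0.0
```

```bash
python3 -c "
from h import *
go((.4705,-.2275,.12),-73)"
```

```text
t 2.5 pos [ 0.4708 -0.1178  0.2006] yaw -72.9 F [ 0.1  0.6 -0.4] M [-0.04 -0.01 -0.03] gap 44.9 ff 0.0 q [-0.12  0.55  0.43  2.   -0.36  0.67 -0.73]
xyz [-0.163  0.525  0.402] rot [-0.    -0.     0.001]
```

Call:
arm_command(
  xyz=[
    [-0.16,0.52,0.4],
    [-0.16,0.52,0.4],
    [-0.16,0.52,0.4],
    [-0.16,0.52,0.4],
    [-0.16,0.52,0.4],
    [-0.16,0.52,0.4],
  ],
  delta_rot=[
    [0,0,0],
    [0,0,0],
    [0,0,0],
    [0,0,0],
    [0,0,0],
    [0,0,0],
  ],
  grip=[45,45,45,45,45,45],
)

```text
time_s: 3.1
position: [0.4704, -0.2271, 0.1214]
ee_rot: [[0.957, 0.291, 0.001], [0.291, -0.957, 0.001], [0.001, -0.001, -1.0]]
force: [-0.6, -0.5, 0.1]
finger_gap: 0.528
finger_force: 0.0
```

Run:
```python
from h import *
go((.4705,-.2275,.037),-73)
T=ctrl.capture("top");S=ctrl.capture("scene")
c=lambda I,x,y,w=50:cv2.resize(I[y-w:y+w,x-w:x+w],(400,400),interpolation=cv2.INTER_CUBIC)
cv2.imwrite("pics/g1.png",np.hstack([c(T,340,195),c(S,191,180)]))
```

```text
t 3.1 pos [ 0.4704 -0.2271  0.1214] yaw -73.1 F [-0.6 -0.5  0.1] M [-0.   -0.04 -0.02] gap 45.1 ff 0.0 q [ 0.17  0.71  0.32  1.97 -0.42  0.53 -0.49]
xyz [-0.001  0.002  0.422] rot [-0.    -0.    -0.001]
```

View pics/g1.png

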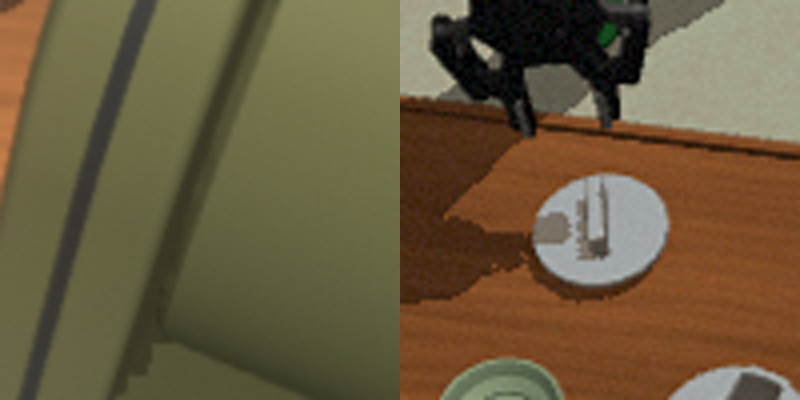

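The scene crop shows the fingertips at about (528,132) and (607,127). They straddle the middle lid's bar at (595,210), which lies below them, and they are aligned with it.

Call:
arm_command(
  xyz=[
    [0,0,0.3],
    [0,0,0.3],
    [0,0,0.36],
    [0,0,0.42],
    [0,0,0.42],
    [0,0,0.42],
  ],
  delta_rot=[
    [0,0,0],
    [0,0,0],
    [0,0,0],
    [0,0,0],
    [0,0,0],
    [0,0,0],
  ],
  grip=[45,45,45,45,45,45],
)

```text
time_s: 3.8
position: [0.4697, -0.2295, 0.0375]
ee_rot: [[0.958, 0.287, 0.001], [0.287, -0.958, -0.0], [0.001, 0.0, -1.0]]
force: [0.2, -0.2, -0.3]
finger_gap: 0.53
finger_force: 0.0
```

Call:
arm_command(
  xyz=[
    [0,0,0],
    [0,0,0],
    [0,0,0],
    [0,0,0],
    [0,0,0],
    [0,0,0],
    [0,0,0],
    [0,0,0],
  ],
  delta_rot=[
    [0,0,0],
    [0,0,0],
    [0,0,0],
    [0,0,0],
    [0,0,0],
    [0,0,0],
    [0,0,0],
    [0,0,0],
  ],
  grip=[30,20,10,8,6,6,6,6],
  force=50,
)

```text
time_s: 4.6
position: [0.4694, -0.2292, 0.0369]
ee_rot: [[0.958, 0.287, -0.0], [0.287, -0.958, 0.0], [-0.0, -0.0, -1.0]]
force: [-0.1, 0.7, 0.7]
finger_gap: 0.071
finger_force: 0.0
```

Run:
```python
from h import *
go((.4705,-.2275,.037),-73)
```

```text
t 4.6 pos [ 0.4694 -0.2292  0.0369] yaw -73.3 F [-0.1  0.7  0.7] M [ 0.   -0.04  0.03] gap 6.0 ff 0.0 q [ 0.24  0.85  0.21  2.01 -0.49  0.33 -0.44]
xyz [ 0.008 -0.007 -0.   ] rot [-0.     0.    -0.002]
```

Run:
```python
from h import *
S=ctrl.capture("scene");T=ctrl.capture("top")
c=lambda I,x,y,w=40:cv2.resize(I[y-w:y+w,x-w:x+w],(400,400),interpolation=cv2.INTER_CUBIC)
cv2.imwrite("pics/g2.png",np.hstack([c(T,340,195),c(S,191,180)]))
```

```text
(no output)
```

View pics/g2.png

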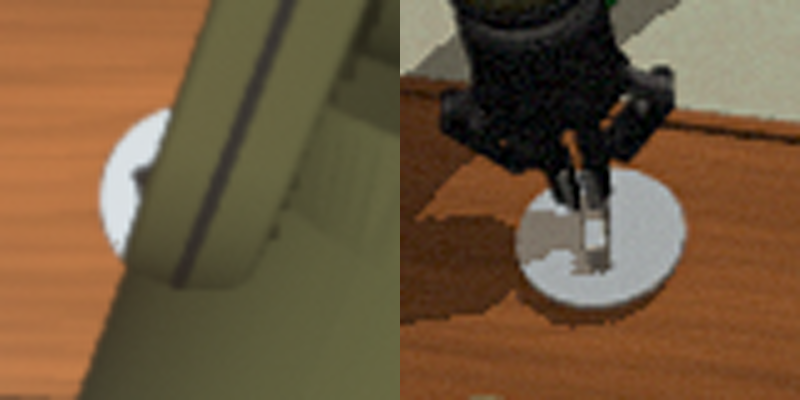

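The scene crop shows the closed fingertips at about (585,200), behind or above the far end of the bar, which spans y from about 205 to 270. So the grasp missed along the bar.

Run:
```python
from h import *
def proj(n,P):
    c=ctrl.get_calibration(n);R=np.array(c["orientation"]).T
    return cv2.projectPoints(np.array(P,float),cv2.Rodrigues(R)[0],-R@c["xyz"],c["K"],c["D"])[0].reshape(-1,2)
u=np.array([np.cos(np.radians(17)),np.sin(np.radians(17)),0])
L=np.array([.4715,-.2275,0])
P=[(.4694,-.2292,.037),L+[0,0,.032]]+[L+s*.028*u+[0,0,.058] for s in(-1,1)]+[L+.028*u+[0,0,.032]]
print((proj("scene",P)-[151,140]+.5)*5-.5+[400,0])
print((proj("top",P)-[309,165]+.5)*5-.5)
```

```text
[[600.31466333 226.7502027 ]
 [603.53372449 234.84323553]
 [594.88614288 171.03926161]
 [597.70781285 248.35883339]
 [605.03904374 273.66023436]]
[[163.09410953 155.17963408]
 [157.32028873 152.70821656]
 [187.70734335 197.50691099]
 [152.01640523  90.84666703]
 [140.07724267 101.04278609]]
```

Run:
```python
from h import *
S=ctrl.capture("scene")
cv2.imwrite("pics/g3.png",cv2.resize(S[150:210,160:220],(600,600),interpolation=cv2.INTER_NEAREST))
```

```text
(no output)
```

View pics/g3.png

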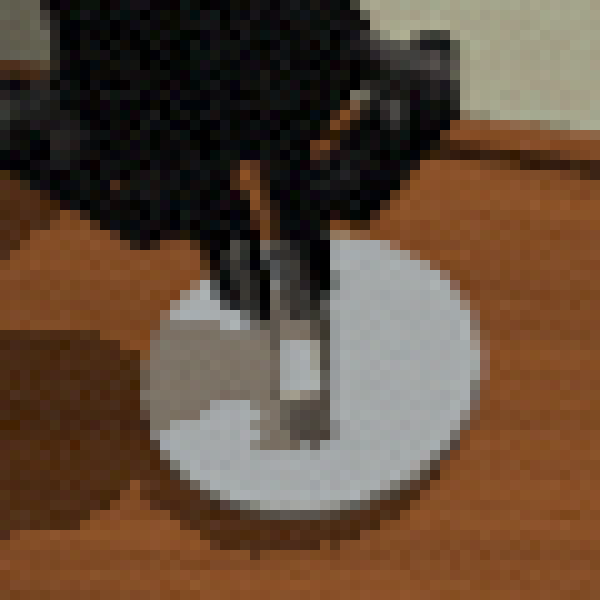

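The zoom shows the fingers on either side of the bar, with the left tip at (247,315) and the bar at x from 275 to 325. The commanded 6 mm may simply have been met, so I'll close further.

Call:
arm_command(
  xyz=[
    [0,0,0],
    [0,0,0],
    [0,0,0],
  ],
  delta_rot=[
    [0,0,0],
    [0,0,0],
    [0,0,0],
  ],
  grip=[0,0,0],
  force=50,
)

```text
time_s: 5.05
position: [0.4694, -0.2292, 0.0369]
ee_rot: [[0.958, 0.287, -0.0], [0.287, -0.958, 0.0], [0.0, -0.0, -1.0]]
force: [-1.6, 0.9, 0.4]
finger_gap: 0.0
finger_force: 0.0
```

```bash
cat >> h.py <<'E'
def proj(n,P):
    c=ctrl.get_calibration(n);R=np.array(c["orientation"]).T
    return cv2.projectPoints(np.array(P,float),cv2.Rodrigues(R)[0],-R@c["xyz"],c["K"],c["D"])[0].reshape(-1,2)
E
python3 - <<'E'
from h import *
for z in(.1214,.13,.14):print(z,proj("scene",[(.4704,-.2271,z)]))
for z in(.037,.047,.057,.067):print(z,(proj("scene",[(.4694,-.2292,z)])-[160,150])*10+5)
S=ctrl.capture("scene")
cv2.imwrite("pics/g4.png",cv2.resize(S[150:210,160:220],(600,600),interpolation=cv2.INTER_CUBIC))
E
```

```text
0.1214 [[186.30689906 167.68845695]]
0.13 [[185.76364361 165.75654994]]
0.14 [[185.12224678 163.47579231]]
0.037 [[311.62932666 354.50040539]]
0.047 [[306.0523927  334.79148952]]
0.057 [[300.38938907 314.77970209]]
0.067 [[294.63829766 294.45797156]]
```

View pics/g4.png

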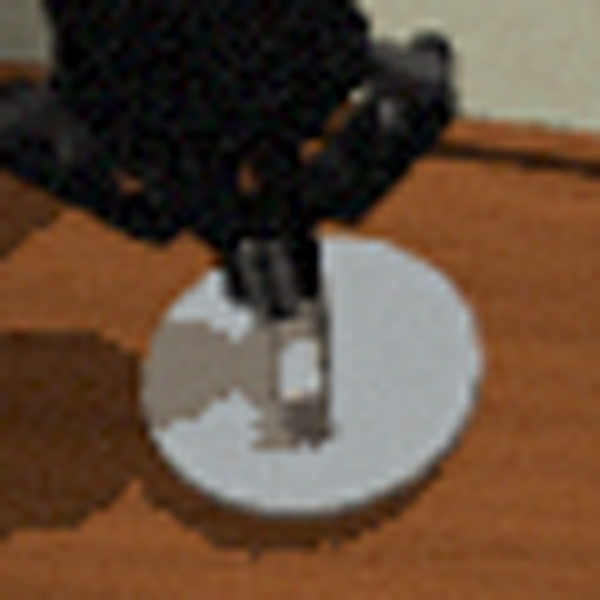

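The closed fingertips are at about (270,305), over the bar. They look about 20 mm higher than the TCP height implies and a few mm towards -y. I'll reopen, shift slightly towards +y, and go down in small steps watching the force.

Call:
arm_command(
  xyz=[
    [0,0,0],
    [0,-0.02,0],
    [0,-0.02,0],
    [0,-0.02,0.02],
    [0,-0.02,0.02],
  ],
  delta_rot=[
    [0,0,0],
    [0,0,0],
    [0,0,0],
    [0,0,0],
    [0,0,0],
  ],
  grip=[40,40,40,40,40],
)

```text
time_s: 5.6
position: [0.4681, -0.2253, 0.0325]
ee_rot: [[0.958, 0.287, -0.0], [0.287, -0.958, 0.0], [-0.0, -0.0, -1.0]]
force: [-1.4, 0.1, 0.4]
finger_gap: 0.469
finger_force: 0.0
```

Call:
arm_command(
  xyz=[
    [0,0,0.02],
    [0,0,0.02],
  ],
  delta_rot=[
    [0,0,0],
    [0,0,0],
  ],
  grip=[40,40],
)

```text
time_s: 5.8
position: [0.468, -0.2253, 0.0285]
ee_rot: [[0.958, 0.287, -0.001], [0.287, -0.958, 0.0], [-0.0, -0.001, -1.0]]
force: [0.6, -0.4, -0.1]
finger_gap: 0.468
finger_force: 0.0
```

Call:
arm_command(
  xyz=[
    [0,0,0.015],
    [0,0,0.03],
    [0,0,0.03],
  ],
  delta_rot=[
    [0,0,0],
    [0,0,0],
    [0,0,0],
  ],
  grip=[40,40,40],
)

```text
time_s: 6.1
position: [0.468, -0.2253, 0.0225]
ee_rot: [[0.958, 0.287, -0.001], [0.287, -0.958, 0.0], [-0.0, -0.001, -1.0]]
force: [-0.7, -0.9, -0.1]
finger_gap: 0.468
finger_force: 0.0
```

Call:
arm_command(
  xyz=[
    [0,0,0],
    [0,0,0],
    [0,0,0],
    [0,0,0],
    [0,0,0],
  ],
  delta_rot=[
    [0,0,0],
    [0,0,0],
    [0,0,0],
    [0,0,0],
    [0,0,0],
  ],
  grip=[25,12,4,2,2],
  force=40,
)

```text
time_s: 6.6
position: [0.4684, -0.2257, 0.0231]
ee_rot: [[0.958, 0.287, 0.0], [0.287, -0.958, -0.0], [0.0, 0.0, -1.0]]
force: [-0.7, 0.3, 1.7]
finger_gap: 0.122
finger_force: 42.1
```

Call:
arm_command(
  xyz=[
    [0,0,0],
    [0,0,0],
    [0,0,0.015],
    [0,0,0.03],
    [0,0,0.03],
  ],
  delta_rot=[
    [0,0,0],
    [0,0,0],
    [0,0,0],
    [0,0,0],
    [0,0,0],
  ],
  grip=[24,24,24,24,24],
)

```text
time_s: 7.1
position: [0.4679, -0.2251, 0.0164]
ee_rot: [[0.958, 0.287, -0.001], [0.287, -0.958, 0.001], [-0.001, -0.001, -1.0]]
force: [0.1, 0.2, -0.2]
finger_gap: 0.286
finger_force: 0.0
```

Call:
arm_command(
  xyz=[
    [0,0,0],
    [0,0,0],
    [0,0,0],
    [0,0,0],
  ],
  delta_rot=[
    [0,0,0],
    [0,0,0],
    [0,0,0],
    [0,0,0],
  ],
  grip=[10,4,2,2],
  force=60,
)

```text
time_s: 7.5
position: [0.4682, -0.2253, 0.0169]
ee_rot: [[0.958, 0.287, -0.0], [0.287, -0.958, 0.0], [-0.0, -0.0, -1.0]]
force: [-0.0, -0.4, -0.9]
finger_gap: 0.117
finger_force: 61.0
```

Call:
arm_command(
  xyz=[
    [0,0,-0.2],
    [0,0,-0.4],
    [0,0,-0.65],
    [0,0,-0.65],
    [0,0,-0.65],
    [0,0,-0.65],
  ],
  delta_rot=[
    [0,0,0],
    [0,0,0],
    [0,0,0],
    [0,0,0],
    [0,0,0],
    [0,0,0],
  ],
  grip=[2,2,2,2,2,2],
)

```text
time_s: 8.1
position: [0.4673, -0.2245, 0.1459]
ee_rot: [[0.958, 0.287, -0.002], [0.287, -0.958, 0.002], [-0.002, -0.002, -1.0]]
force: [-0.7, 0.1, -1.1]
finger_gap: 0.121
finger_force: 61.1
```

Run:
```python
from h import *
go((.642,-.08,.15),76)
T=ctrl.capture("top");S=ctrl.capture("scene");cv2.imwrite("pics/tl.png",T);cv2.imwrite("pics/sl.png",S)
k=white(S,(187,160));e=cv2.fitEllipse(cv2.convexHull(k));print(e,cv2.contourArea(k),plane("scene",[e[0]],.16))
```

```text
t 8.1 pos [ 0.4673 -0.2245  0.1459] yaw -73.3 F [-0.7  0.1 -1.1] M [ 0.01  0.01 -0.01] gap 10.4 ff 61.1 q [ 0.14  0.67  0.36  1.96 -0.41  0.59 -0.51]
xyz [ 1.044 -0.441 -0.021] rot [-0.001 -0.001 -0.829]
((165.19216918945312, 233.69346618652344), (27.5206298828125, 33.24563217163086), 64.25543975830078) 685.0 [[ 0.69561216 -0.20817015  0.16      ]]
```

Call:
arm_command(
  xyz=[
    [0.2,-0.1,-0.05],
    [0.4,-0.2,-0.1],
    [0.6,-0.3,-0.1],
    [0.8,-0.4,-0.1],
    [1,-0.44,-0.1],
    [1,-0.44,-0.1],
    [1,-0.44,-0.1],
    [1,-0.44,-0.1],
  ],
  delta_rot=[
    [0,0,-0.045],
    [0,0,-0.09],
    [0,0,-0.135],
    [0,0,-0.18],
    [0,0,-0.225],
    [0,0,-0.27],
    [0,0,-0.315],
    [0,0,-0.36],
  ],
  grip=[2,2,2,2,2,2,2,2],
)

```text
time_s: 9.0
position: [0.6336, -0.0835, 0.1648]
ee_rot: [[0.142, 0.99, -0.004], [0.99, -0.142, 0.0], [-0.0, -0.004, -1.0]]
force: [-0.3, -0.1, -1.1]
finger_gap: 0.123
finger_force: 61.0
```

```bash
python3 -c "
from h import *
go((.648,-.08,.165),76)"
```

```text
t 9.0 pos [ 0.6336 -0.0835  0.1648] yaw -8.2 F [-0.3 -0.1 -1.1] M [ 0.02  0.03 -0.  ] gap 10.5 ff 61.0 q [ 0.    0.75  0.1   1.56 -0.1   0.83  0.  ]
xyz [ 0.027  0.069 -0.001] rot [-0.001 -0.001 -0.468]
```

Call:
arm_command(
  xyz=[
    [0.03,0.07,0],
    [0.03,0.07,0],
    [0.03,0.07,0],
    [0.03,0.07,0],
    [0.03,0.07,0],
    [0.03,0.07,0],
    [0.03,0.07,0],
    [0.03,0.07,0],
  ],
  delta_rot=[
    [0,0,-0.045],
    [0,0,-0.09],
    [0,0,-0.135],
    [0,0,-0.18],
    [0,0,-0.225],
    [0,0,-0.27],
    [0,0,-0.315],
    [0,0,-0.36],
  ],
  grip=[2,2,2,2,2,2,2,2],
)

```text
time_s: 9.8
position: [0.6481, -0.08, 0.165]
ee_rot: [[-0.835, 0.551, -0.003], [0.551, 0.835, 0.001], [0.003, -0.001, -1.0]]
force: [-0.6, 1.0, -1.6]
finger_gap: 0.122
finger_force: 61.0
```

Call:
arm_command(
  xyz=[
    [0,0,0],
    [0,0,0],
    [0,0,0],
    [0,0,0],
  ],
  delta_rot=[
    [0,0,-0.045],
    [0,0,-0.09],
    [0,0,-0.108],
    [0,0,-0.108],
  ],
  grip=[2,2,2,2],
)

```text
time_s: 10.2
position: [0.6482, -0.0802, 0.1651]
ee_rot: [[-0.969, 0.247, -0.003], [0.247, 0.969, 0.001], [0.003, 0.0, -1.0]]
force: [-0.4, -0.0, -1.2]
finger_gap: 0.12
finger_force: 61.0
```

Run:
```python
from h import *
go((.652,-.082,.165),76)
T=ctrl.capture("top");S=ctrl.capture("scene");cv2.imwrite("pics/tl.png",T);cv2.imwrite("pics/sl.png",S)
print(proj("scene",[(.652,-.082,.09),(.648,-.08,.17)]),proj("top",[(.652,-.082,.09),(.648,-.08,.17)]))
c=lambda I,x,y,w=40:cv2.resize(I[y-w:y+w,x-w:x+w],(400,400),interpolation=cv2.INTER_CUBIC)
cv2.imwrite("pics/g5.png",np.hstack([c(T,285,118),c(S,223,225)]))
```

```text
t 10.2 pos [ 0.6482 -0.0802  0.1651] yaw 75.7 F [-0.4 -0.  -1.2] M [-0.01  0.02 -0.01] gap 10.2 ff 61.0 q [ 0.22  0.78 -0.31  1.5   0.28  0.9   1.14]
xyz [-0.021 -0.004  0.001] rot [ 0.    -0.001 -0.002]
[[224.55943712 238.49155426]
 [222.7671237  221.47653829]] [[285.12197925 118.57312425]
 [287.41957283 107.00947381]]
```

View pics/g5.png

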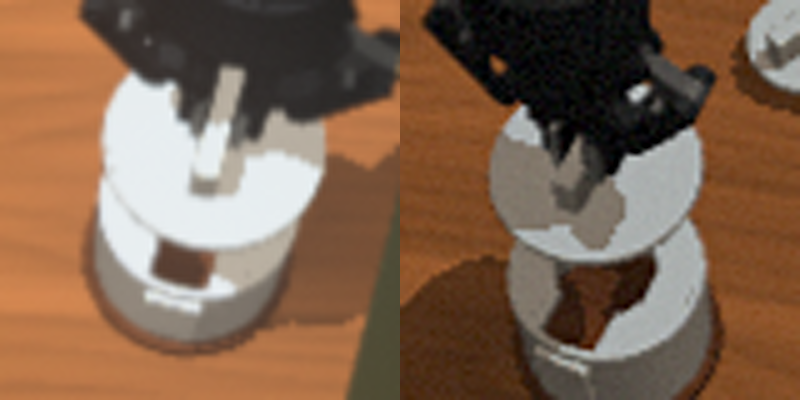

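Both views show the lid held level above the jar. In the top crop the plate runs x 103–326 with its bottom at y 248. In the scene crop it runs x 489–703 with its bottom at about y 260.

Run:
```python
from h import *
t=(287.5,105.8);s=(221.8,217.4)
print(tri(t,s))
for z in(.155,.16,.165,.17):print(z,plane("top",[t],z),plane("scene",[s],z))
```

```text
(array([ 0.64515289, -0.08022044,  0.18376961]), np.float64(0.002770070505028853))
0.155 [[ 0.65750802 -0.08167795  0.155     ]] [[ 0.62918078 -0.08796035  0.155     ]]
0.16 [[ 0.65531615 -0.08118484  0.16      ]] [[ 0.63196548 -0.08685937  0.16      ]]
0.165 [[ 0.65312428 -0.08069173  0.165     ]] [[ 0.63475018 -0.08575839  0.165     ]]
0.17 [[ 0.65093241 -0.08019863  0.17      ]] [[ 0.63753488 -0.08465741  0.17      ]]
```

Call:
arm_command(
  xyz=[
    [-0.037,0.003,0.1],
    [-0.037,0.003,0.2],
    [-0.037,0.003,0.28],
    [-0.037,0.003,0.28],
    [-0.037,0.003,0.28],
  ],
  delta_rot=[
    [0,0,0],
    [0,0,0],
    [0,0,0],
    [0,0,0],
    [0,0,0],
  ],
  grip=[2,2,2,2,2],
)

```text
time_s: 10.8
position: [0.6565, -0.081, 0.1108]
ee_rot: [[-0.969, 0.247, -0.001], [0.247, 0.969, 0.0], [0.001, 0.0, -1.0]]
force: [-0.1, 0.6, -0.5]
finger_gap: 0.117
finger_force: 61.0
```

Run:
```python
from h import *
go((.6555,-.0815,.082),75.7)
T=ctrl.capture("top");S=ctrl.capture("scene")
c=lambda I,x,y,w=40:cv2.resize(I[y-w:y+w,x-w:x+w],(400,400),interpolation=cv2.INTER_CUBIC)
cv2.imwrite("pics/g6.png",np.hstack([c(T,285,118),c(S,223,225)]))
```

```text
t 10.8 pos [ 0.6565 -0.081   0.1108] yaw 75.7 F [-0.1  0.6 -0.5] M [ 0.03 -0.   -0.  ] gap 10.0 ff 61.0 q [ 0.21  0.86 -0.29  1.52  0.3   0.81  1.12]
xyz [ 0.004 -0.004  0.144] rot [ 0. -0. -0.]
```

View pics/g6.png

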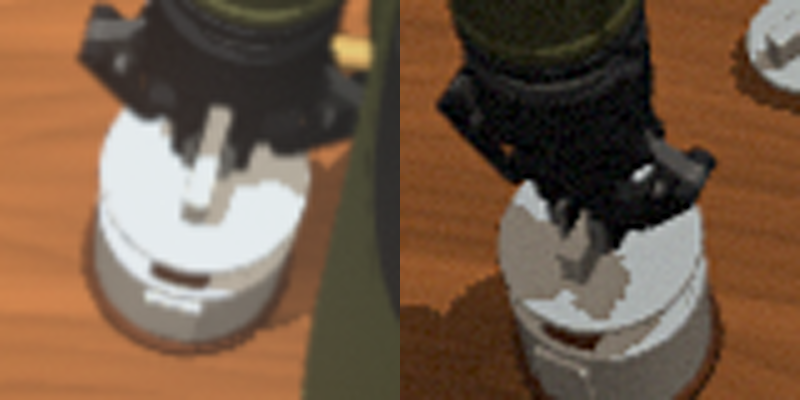

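The plate at crop x 99–311 in the top view is centred over the jar to within about 1–2 mm. I'll lower it now.

Call:
arm_command(
  xyz=[
    [0.004,-0.004,0.04],
    [0.004,-0.004,0.07],
    [0.004,-0.004,0.1],
    [0.004,-0.004,0.1],
  ],
  delta_rot=[
    [0,0,0],
    [0,0,0],
    [0,0,0],
    [0,0,0],
  ],
  grip=[2,2,2,2],
)

```text
time_s: 11.3
position: [0.6547, -0.0817, 0.0898]
ee_rot: [[-0.969, 0.247, -0.002], [0.247, 0.969, 0.0], [0.002, -0.0, -1.0]]
force: [-0.4, 0.2, -1.5]
finger_gap: 0.122
finger_force: 61.0
```

Call:
arm_command(
  xyz=[
    [0,0,0.02],
    [0,0,0.03],
    [0,0,0.04],
    [0,0,0.04],
  ],
  delta_rot=[
    [0,0,0],
    [0,0,0],
    [0,0,0],
    [0,0,0],
  ],
  grip=[2,2,2,2],
)

```text
time_s: 11.7
position: [0.6555, -0.0817, 0.0827]
ee_rot: [[-0.969, 0.247, -0.0], [0.247, 0.969, 0.0], [0.0, -0.0, -1.0]]
force: [-0.9, -0.4, -2.1]
finger_gap: 0.12
finger_force: 61.0
```

Call:
arm_command(
  xyz=[
    [0,0,0.01],
    [0,0,0.01],
  ],
  delta_rot=[
    [0,0,0],
    [0,0,0],
  ],
  grip=[2,2],
)

```text
time_s: 11.9
position: [0.656, -0.0817, 0.0812]
ee_rot: [[-0.969, 0.247, 0.001], [0.247, 0.969, 0.0], [-0.001, 0.0, -1.0]]
force: [0.3, -0.7, -0.4]
finger_gap: 0.122
finger_force: 61.1
```

Not seated yet, so I'll continue in 1 mm steps.

Call:
arm_command(
  xyz=[
    [0,0,0.007],
    [0,0,0.007],
  ],
  delta_rot=[
    [0,0,0],
    [0,0,0],
  ],
  grip=[2,2],
)

```text
time_s: 12.1
position: [0.6561, -0.0816, 0.0808]
ee_rot: [[-0.969, 0.247, 0.001], [0.247, 0.969, -0.0], [-0.001, 0.0, -1.0]]
force: [-2.0, 0.4, 6.6]
finger_gap: 0.124
finger_force: 62.0
```

Call:
arm_command(
  xyz=[
    [0,0,0.007],
    [0,0,0.007],
  ],
  delta_rot=[
    [0,0,0],
    [0,0,0],
  ],
  grip=[2,2],
)

```text
time_s: 12.3
position: [0.6561, -0.0815, 0.0807]
ee_rot: [[-0.969, 0.247, 0.001], [0.247, 0.969, -0.0], [-0.001, -0.0, -1.0]]
force: [-4.2, 0.5, 13.6]
finger_gap: 0.121
finger_force: 63.1
```

Seated: 13.6 N at the expected height. I'll ease off and turn clockwise.

Call:
arm_command(
  xyz=[
    [0,0,-0.008],
    [0,0,-0.008],
    [0,-0.003,-0.008],
    [0,-0.004,-0.008],
    [0,-0.005,-0.008],
    [0,-0.006,-0.008],
    [0,-0.007,-0.008],
    [0,-0.008,-0.008],
  ],
  delta_rot=[
    [0,0,0],
    [0,0,0.04],
    [0,0,0.08],
    [0,0,0.12],
    [0,0,0.16],
    [0,0,0.2],
    [0,0,0.24],
    [0,0,0.28],
  ],
  grip=[2,2,2,2,2,2,2,2],
)

```text
time_s: 13.1
position: [0.6562, -0.0854, 0.0808]
ee_rot: [[-0.422, 0.906, 0.002], [0.906, 0.422, -0.003], [-0.003, 0.001, -1.0]]
force: [-0.3, -3.2, 3.8]
finger_gap: 0.125
finger_force: 61.8
```

```bash
python3 -c "
from h import *
go((.6555,-.0835,.0815),6)"
```

```text
t 13.1 pos [ 0.6562 -0.0854  0.0808] yaw 25.0 F [-0.3 -3.2  3.8] M [-0.56  0.28  0.16] gap 10.7 ff 61.8 q [ 0.08  0.88 -0.04  1.55  0.05  0.71  0.45]
xyz [ 0.01   0.001 -0.003] rot [0.    0.001 0.105]
```

Call:
arm_command(
  xyz=[
    [0.005,0,0],
    [0.005,0,0],
    [0.005,0,0],
    [0.005,0,0],
  ],
  delta_rot=[
    [0,0,0.03],
    [0,0,0.06],
    [0,0,0.085],
    [0,0,0.085],
  ],
  grip=[2,2,2,2],
)

```text
time_s: 13.5
position: [0.6543, -0.0842, 0.0808]
ee_rot: [[-0.172, 0.985, -0.001], [0.985, 0.172, -0.003], [-0.002, -0.001, -1.0]]
force: [-1.8, -1.8, 6.6]
finger_gap: 0.125
finger_force: 62.2
```

Call:
arm_command(
  xyz=[
    [0,0,0],
    [0,0,0],
    [0,0,0],
  ],
  delta_rot=[
    [0,0,0.01],
    [0,0,0.02],
    [0,0,0.02],
  ],
  grip=[2,2,2],
)

```text
time_s: 13.8
position: [0.6527, -0.0841, 0.0808]
ee_rot: [[-0.111, 0.994, -0.004], [0.994, 0.111, -0.002], [-0.002, -0.004, -1.0]]
force: [-6.8, -1.9, 10.0]
finger_gap: 0.122
finger_force: 62.6
```

```bash
python3 -c "
from h import *
go((.6555,-.0835,.0815),6)"
```

```text
t 13.8 pos [ 0.6527 -0.0841  0.0808] yaw 6.4 F [-6.8 -1.9 10. ] M [-0.5   1.45  0.34] gap 10.4 ff 62.6 q [ 0.03  0.88  0.05  1.56 -0.06  0.71  0.22]
xyz [ 0.001  0.014 -0.004] rot [-0.001  0.001  0.002]
```

Call:
arm_command(
  xyz=[
    [0,0,-0.003],
    [0,0,-0.003],
  ],
  delta_rot=[
    [0,0,0.01],
    [0,0,0.01],
  ],
  grip=[2,2],
)

```text
time_s: 14.0
position: [0.6523, -0.0841, 0.0808]
ee_rot: [[-0.082, 0.997, -0.005], [0.997, 0.082, -0.002], [-0.002, -0.005, -1.0]]
force: [-5.2, -2.7, 6.5]
finger_gap: 0.117
finger_force: 62.9
```

```bash
python3 -c "
from h import *
go((.6555,-.0835,.0815),6)"
```

```text
t 14.0 pos [ 0.6523 -0.0841  0.0808] yaw 4.7 F [-5.2 -2.7  6.5] M [-0.46  1.29  0.72] gap 10.0 ff 62.9 q [ 0.03  0.88  0.06  1.56 -0.07  0.71  0.2 ]
xyz [ 0.002  0.016 -0.004] rot [-0.002  0.001 -0.007]
```

Call:
arm_command(
  xyz=[
    [0,0,0],
    [0,0,0],
  ],
  delta_rot=[
    [0,0,0.012],
    [0,0,0.012],
  ],
  grip=[2,2],
)

```text
time_s: 14.2
position: [0.6523, -0.0841, 0.0808]
ee_rot: [[-0.046, 0.999, -0.005], [0.999, 0.046, -0.003], [-0.003, -0.005, -1.0]]
force: [-5.4, -3.3, 7.5]
finger_gap: 0.12
finger_force: 69.1
```

```bash
python3 -c "
from h import *
go((.6555,-.0835,.0815),6)"
```

```text
t 14.2 pos [ 0.6523 -0.0841  0.0808] yaw 2.6 F [-5.4 -3.3  7.5] M [-0.5   1.35  1.26] gap 10.3 ff 69.1 q [ 0.02  0.88  0.07  1.56 -0.08  0.71  0.17]
xyz [ 0.002  0.016 -0.004] rot [-0.002  0.001 -0.019]
```

The turning moment climbs to 1.3 N m after 73°, so the lid is at its stop. I'll let go and retreat.

Call:
arm_command(
  xyz=[
    [0,0,0],
    [0,0,0],
    [0,0,0],
    [0,0,-0.1],
    [0,0,-0.3],
    [0,0,-0.6],
    [0,0,-0.6],
    [0,0,-0.6],
  ],
  delta_rot=[
    [0,0,0],
    [0,0,0],
    [0,0,0],
    [0,0,0],
    [0,0,0],
    [0,0,0],
    [0,0,0],
    [0,0,0],
  ],
  grip=[20,40,40,40,40,40,40,40],
)

```text
time_s: 15.0
position: [0.6568, -0.0823, 0.2029]
ee_rot: [[-0.043, 0.999, 0.006], [0.999, 0.043, -0.0], [-0.0, 0.006, -1.0]]
force: [-0.7, 0.3, -1.2]
finger_gap: 0.469
finger_force: 0.0
```

Call:
arm_command(
  xyz=[
    [0.8,0,0],
    [0.8,0,0],
    [0.8,0,0],
    [0.8,0,0],
    [0.8,0,0],
  ],
  delta_rot=[
    [0,0,0],
    [0,0,0],
    [0,0,0],
    [0,0,0],
    [0,0,0],
  ],
  grip=[40,40,40,40,40],
)

```text
time_s: 15.5
position: [0.6463, 0.0817, 0.1981]
ee_rot: [[-0.049, 0.999, -0.004], [0.999, 0.049, 0.002], [0.002, -0.004, -1.0]]
force: [0.7, -0.7, 0.3]
finger_gap: 0.469
finger_force: 0.0
```

Run:
```python
from h import *
go((.6555,-.0835,.0815),6)
T=ctrl.capture("top");S=ctrl.capture("scene")
c=lambda I,x,y,w=40:cv2.resize(I[y-w:y+w,x-w:x+w],(400,400),interpolation=cv2.INTER_CUBIC)
cv2.imwrite("pics/g7.png",np.hstack([c(T,285,118),c(S,223,225)]))
```

```text
t 15.5 pos [0.6463 0.0817 0.1981] yaw 2.8 F [ 0.7 -0.7  0.3] M [-0.04  0.01  0.04] gap 40.1 ff 0.0 q [-0.25  0.73  0.1   1.49 -0.09  0.93 -0.07]
xyz [-0.829  0.008  0.581] rot [-0.001 -0.001 -0.018]
```

View pics/g7.png

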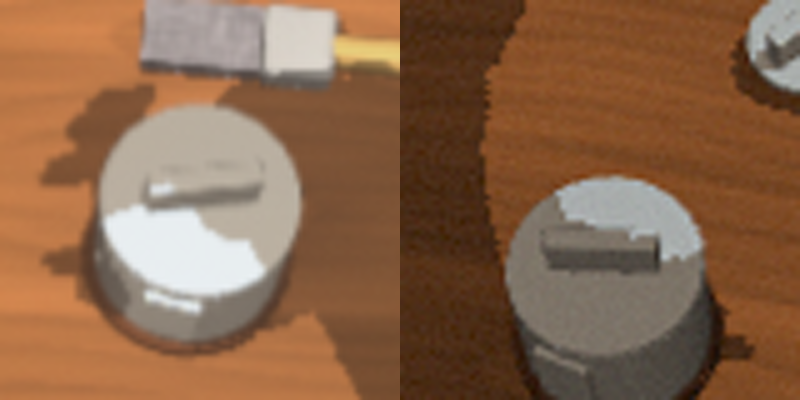

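The last picture shows the lid's plate flat on the jar rim with its edges lined up. The grip bar is turned about 70° clockwise of the slot rib, and the gripper is clear.

```bash
python3 -c "
from cell import ctrl
print(ctrl.sign_off())"
```

```text
the job is handed in; nothing more can be done
None
```

The middle lid is seated flat on the jar, turned clockwise about 70° against its stop and released; the job was handed in at about 15.6 s, and no verdict came back.

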